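# Size a spinner back plate in the stepped gauge

## Task

Find out the size of the spinner back plate that lies in the white dish: hold it by its hub and try it gently in the stepped gauge, from the smallest recess upward and leaving none out, until it goes in. Leave it there, fully home and let go, without ever forcing it or letting it drop through a recess that is too big; leave the plates in the red box and everything else as they are.

Things in the scene. Friction and masses are not known exactly. Their poses are not given: they have to be found in the camera images.
- plate_p_mid (a point): one of three look-alike spinner back plates: a round aluminium plate 8 mm thick (30 to 45 mm across, size not known) with a brass hub of 16 mm diameter standing up from its middle, 36 mm high in all, 50 g, loose, hub up. Point on its axis half-way up, 18 mm above its underside; z up along the hub. One of the three lies in the white dish, the others in the red box
- plate_q_mid (a point): one of three look-alike spinner back plates: a round aluminium plate 8 mm thick (30 to 45 mm across, size not known) with a brass hub of 16 mm diameter standing up from its middle, 36 mm high in all, 50 g, loose, hub up. Point on its axis half-way up, 18 mm above its underside; z up along the hub. One of the three lies in the white dish, the others in the red box
- plate_r_mid (a point): one of three look-alike spinner back plates: a round aluminium plate 8 mm thick (30 to 45 mm across, size not known) with a brass hub of 16 mm diameter standing up from its middle, 36 mm high in all, 50 g, loose, hub up. Point on its axis half-way up, 18 mm above its underside; z up along the hub. One of the three lies in the white dish, the others in the red box
- plate_p: the same part as point plate_p_mid; origin at the centre of its underside. Each of the three plates fits one recess of the gauge; which plate fits which is not known, and they change places from run to run
- plate_q: the same part as point plate_q_mid; origin at the centre of its underside. Each of the three plates fits one recess of the gauge; which plate fits which is not known, and they change places from run to run
- plate_r: the same part as point plate_r_mid; origin at the centre of its underside. Each of the three plates fits one recess of the gauge; which plate fits which is not known, and they change places from run to run
- gauge: stepped gauge, fixed, hard and unyielding (touch down on it slowly): metal staircase 60 x 212 mm of four steps 53 mm long, tops 15, 18, 21, 24 mm above the tray floor, the lowest with the smallest recess. Origin under its middle; y axis points to the smallest step, z up. Each step has a round recess 6 mm deep, bored 1 mm wider than its plate, with a ledge 1.3 mm wide round its floor and a hole 5 to 14 mm deep inside the ledge
- mouth1 (a point): centre of the mouth of recess 1 (smallest, for a 30 mm plate), level with that step's top face; z up; ledge 6 mm below. A plate too big stays on top (0 to 1 mm in); the one that fits goes 6 mm down, rests on the ledge and stands 2 mm proud; one too small drops through past the ledge
- mouth2 (a point): centre of the mouth of recess 2 (next size up, for a 35 mm plate), level with that step's top face; z up; ledge 6 mm below. A plate too big stays on top (0 to 1 mm in); the one that fits goes 6 mm down, rests on the ledge and stands 2 mm proud; one too small drops through past the ledge
- mouth3 (a point): centre of the mouth of recess 3 (next size up, for a 40 mm plate), level with that step's top face; z up; ledge 6 mm below. A plate too big stays on top (0 to 1 mm in); the one that fits goes 6 mm down, rests on the ledge and stands 2 mm proud; one too small drops through past the ledge
- mouth4 (a point): centre of the mouth of recess 4 (largest, for a 45 mm plate), level with that step's top face; z up; ledge 6 mm below. A plate too big stays on top (0 to 1 mm in); the one that fits goes 6 mm down, rests on the ledge and stands 2 mm proud; one too small drops through past the ledge
- dish_in (a point): centre of the inner floor of the white ceramic dish (loose, 300 g, 128 mm across the rim, rim 15 mm above this floor, floor about 105 mm across); the back plate to be sized lies on it, up to 12 mm off its centre
- dish: the white ceramic dish; origin at the centre of its underside
- partsbox_in (a point): centre of the inner floor of the red plastic parts box (fixed, 100 x 190 mm, 42 mm high, three compartments in a row along its y axis); the two other back plates lie in it
- lid (a joint): hinge of the box's lid along the outer long side, 0 shut, about 2.7 wide open, folded back to the outside; it starts open and is not needed
- wing: blue plastic model wing, 300 mm long, 92 mm chord, 12 mm thick, loose on the far side of the tray; origin under its middle
- clamp: silver aluminium bar clamp, 200 mm long, lying on the table beside the tray; origin under the bar's middle
- tweezers: steel tweezers, 125 mm long, loose on the tray beyond the dish; origin at their middle
- paint_jar: small yellow paint jar with a black cap, 38 mm wide, 52 mm high, loose on the tray; origin under its middle
- screwdriver: screwdriver with yellow handle, 170 mm long, loose on the table; origin under its middle
Not all that is in view belongs to the job. What is shaped like the plate_p but green is not meant. What is shaped like the plate_q but purple is not meant.

How it is judged:
By the outcome, as a careful person would: the job done as asked, in the order asked, and still so for the second after the job is handed in, with the robot touching nothing.
It also fails if it takes over 62 s, if anything falls off the work surface, if the arm or the gripper's body presses on something with over 40 N, if the wrist force passes 120 N, or if a joint passes its speed limit or range.

## Robot

A 6-joint arm with a two-finger parallel gripper is mounted at the origin on the work surface. World frame = base frame: x ahead of the robot, y to its left, z up, the work surface at z = 0. Lengths are in m, angles in rad, forces in N, time in s.
With the tool pointing down it reaches from about 0.3 to 0.85 m from the base axis. Payload 5.4 kg.
Tool frame: the origin (TCP) lies on the centre line of the jaws, within the pads' length; the fingertips stand 11 mm ahead of it and the grasp point (between the pads) lies 8 mm behind it; z points along the fingers, y is the line along which they close (so a half turn about z gives the same grasp; the last joint's range is limited). The gripper opens to 85 mm and grips with 20 to 120 N. Pads are 22 mm wide; open, the fingers measure 114 mm over their backs; the gripper's body (76 mm by 85 mm) begins 54 mm behind the grasp point. The pads swing forward as they close: fully open they stand 13 mm farther back than shut.
Start: joints at [-1.519, 0.158, 1.597, -0, 1.386, -0.21], TCP at [0.149, -0.555, 0.214] pointing down, gripper open.
Joint ranges: [-2.91, 2.91], [-0.94, 2.29], [0.18, 2.7], [-1.29, 4.43], [0.17, 2.64], [-3, 3]. Speed limits (rad/s): [2.57, 2.57, 3.14, 3.14, 3.14, 3.14].

## Interface

Orientations are given as a unit quaternion [x, y, z, w].
In Python, from bench import readout, optics, r gives the robot as it stands.
- The arm moves only by the tool jog_arm, never from a script. Its arguments are lists of equal length, an entry for each row: "dp": the shift along the tool's x, y, z in m, a list of three; "turn": the turn about the tool's z in rad; "fingers": the opening, from 0 (shut) to 1 (fully open). In form: {"dp": [[x, y, z], ...], "turn": [turn, ...], "fingers": [fingers, ...]}. A call has 1 to 10 rows; each row shifts and turns the commanded pose from where the row before left it, along the tool's axes as they then stand; what a row does not reach is not made up. A row lasts 1/10 s, in which the tool goes at most 50 mm and 8.59 degrees, less where a joint would pass 70% of its speed; a pose out of reach is approached as far as the arm can. A call with a gripper value outside its range is refused whole. The fingers move at their own pace and stop on an object; "newtons" is the grip in N (left out, the last holds). Time passes only in rows, so rows that do not move let the fingers close. It gives the time, the measured TCP pose, the force, the opening and the grip force at its end, in the units of the state.
- readout.observe(): the state, without advancing time (a new reading comes with each control period).
- optics.get_image(name): name is "side" or "top" or "wrist"; returns a dict with "img" (400x640x3 uint8, red, green, blue), "intrinsics" (3x3 intrinsics, pixels), "world_to_cam" (4x4, takes a point from world to camera coordinates); the wrist camera has in their place "T_tool_cam" (4x4, takes a point from camera to tool coordinates, whose origin is the TCP and whose axes are the flange's). Camera axes: x right, y up, looking along -z (the intrinsics and any distortion apply to the point x, -y, -z); pixel columns grow to the right and rows downward; lengths in m; the calibration is good to about 2 mm. A picture is of the moment at which its call begins: read the wrist's pose just before it. There is no depth.
- r.close_job(): hands the job in; it is judged then, once.
Trained networks look in a picture, given as the dict that the camera call returned (one of the last four; its "shot" number tells which), for a name from the list of things; names that differ only in an ending like _2 or _b are one class to them, and where a whole thing is asked for, a point or a joint stands for the part that bears it (a point fixed in the world has none). Each returns a list of dicts, best first, with "p" (0 to 1); they miss things now and then, are a little off and sometimes report something else, mostly with a low value. They report only what shows in the picture. A call takes as long as a camera call. They do not tell look-alikes from the thing itself.
- optics.recognise(picture, target): "box" ([left, top, right, bottom] as shares, 0 to 1, of the picture: columns of its width, rows of its height, round what is visible of it).
The state is a dict: "time": time; "q": joint angles; "qvel": joint speeds; "joint_efforts": joint torques, N m; "ee_pos": TCP position; "tcp_rot": TCP orientation; "force": force on the tool from outside, world axes, zero at the start; "ft_torque": the same for the moment, N m; "width": finger opening in m; "grasp_force": force on a finger pad.
Only numpy, scipy, OpenCV 4.12 (cv2) and the standard library are available. Lean on these libraries where they do the work, as an engineer would, in place of code of your own. Each camera call takes 0.05 s, during which the arm holds its last target. There are 200 camera calls.

## Working session

There is one attempt and no reset: what is moved stays moved. The work goes in short steps, Python scripts to look and compute and a tool call to move; the robot and the scene stay as the last step left them, time stands still between calls to the robot, and variables do not carry over. Pictures are saved under pics/ and viewed, at most 11 in all, crops included, and the job is handed in when it is done.

Besides the shell and the picture viewer there is one more tool, called as a command line: name --pt "numbers of a row" for each row, then --argument value for the rest. jog_arm: Moves the arm, as the interface text tells. Its arguments: {"type":"object","properties":{"dp":{"type":"array","items":{"type":"array","items":{"type":"number"}}},"turn":{"type":"array","items":{"type":"number"}},"fingers":{"type":"array","items":{"type":"number"}},"newtons":{"type":"number"}},"required":["dp","turn","fingers"]}

```bash
mkdir -p pics; ls; cat > h.py <<'E'
import numpy as np, cv2
from bench import readout, optics, r
from scipy.spatial.transform import Rotation as R
def ray(pic,uv,st=None):
    K=np.array(pic["intrinsics"]); d=np.linalg.inv(K)@[uv[0],uv[1],1.]; d=d*[1,-1,-1]
    if "world_to_cam" in pic: T=np.linalg.inv(np.array(pic["world_to_cam"]))
    else:
        W=np.eye(4); W[:3,:3]=R.from_quat(st["tcp_rot"]).as_matrix(); W[:3,3]=st["ee_pos"]; T=W@np.array(pic["T_tool_cam"])
    return T[:3,3],T[:3,:3]@d
def atz(pic,uv,z,st=None):
    o,d=ray(pic,uv,st); return o+d*(z-o[2])/d[2]
def proj(pic,P,st=None):
    if "world_to_cam" in pic: T=np.array(pic["world_to_cam"])
    else:
        W=np.eye(4); W[:3,:3]=R.from_quat(st["tcp_rot"]).as_matrix(); W[:3,3]=st["ee_pos"]; T=np.linalg.inv(W@np.array(pic["T_tool_cam"]))
    p=T[:3,:3]@P+T[:3,3]; q=np.array(pic["intrinsics"])@(p*[1,-1,-1]); return q[:2]/q[2]
def save(n,img): cv2.imwrite("pics/"+n,cv2.cvtColor(img,cv2.COLOR_RGB2BGR))
E
python3 - <<'E'
from h import *
s=readout.observe(); print({k:np.round(v,3).tolist() for k,v in s.items()})
for n in ["top","side"]:
    p=optics.get_image(n); save(n+"0.png",p["img"]); print(n,p.keys(),np.round(p["intrinsics"],1).tolist(),np.round(p["world_to_cam"],3).tolist())
    for t in ["plate_p","gauge","dish","partsbox_in","mouth1"]:
        for b in optics.recognise(p,t): print(t,np.round(np.array(b["box"])*[640,400,640,400],1),round(b["p"],2))
E
```

```text
pics
{'time': 0.0, 'q': [-1.519, 0.159, 1.598, -0.0, 1.386, -0.21], 'qvel': [0.002, -0.0, -0.001, -0.001, -0.001, -0.001], 'joint_efforts': [-0.002, -39.601, -33.143, -0.0, 0.009, 0.0], 'ee_pos': [0.149, -0.555, 0.213], 'tcp_rot': [0.991, 0.131, 0.0, -0.001], 'force': [-0.06, 0.056, -0.524], 'ft_torque': [-0.032, 0.014, 0.006], 'grasp_force': 0.0, 'width': 0.085}
top dict_keys(['img', 'intrinsics', 'world_to_cam', 'shot']) [[378.6, 0.0, 315.1], [0.0, 378.6, 199.7], [0.0, 0.0, 1.0]] [[-0.021, -1.0, 0.008, 0.039], [0.994, -0.02, 0.104, -0.526], [-0.104, 0.01, 0.995, -1.024], [0.0, 0.0, 0.0, 1.0]]
plate_p [218.5 160.9 233.2 178.5] 0.6
plate_p [409.  201.7 423.3 208.8] 0.59
plate_p [393.3 269.3 406.3 282.9] 0.52
plate_p [285.  199.  363.8 223.5] 0.23
gauge [409.6 196.8 420.9 211.7] 0.57
gauge [288.8 194.2 364.6 226.3] 0.55
dish [395.6 181.5 437.  228.5] 0.64
partsbox_in [161.  153.2 251.2 225.5] 0.66
mouth1 [285.3 192.  367.7 225.2] 0.8
mouth1 [160.6 150.5 248.1 225.4] 0.18
side dict_keys(['img', 'intrinsics', 'world_to_cam', 'shot']) [[503.9, 0.0, 318.9], [0.0, 503.9, 201.2], [0.0, 0.0, 1.0]] [[0.689, -0.725, -0.018, -0.307], [0.55, 0.506, 0.665, -0.357], [-0.473, -0.468, 0.747, -1.563], [0.0, 0.0, 0.0, 1.0]]
plate_p [296.7 157.2 305.2 169. ] 0.48
plate_p [329.6 287.  339.2 297.6] 0.4
plate_p [437.8 271.2 459.5 292.4] 0.26
dish [373.4 246.9 403.1 274.4] 0.78
partsbox_in [281.8 138.7 316.3 175.5] 0.68
```

```bash
python3 - <<'E'
import cv2
a=cv2.imread("pics/top0.png")[110:310,140:460]; cv2.imwrite("pics/top0c.png",cv2.resize(a,(800,500),interpolation=cv2.INTER_CUBIC))
E
```

```text
(no output)
```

View pics/top0c.png

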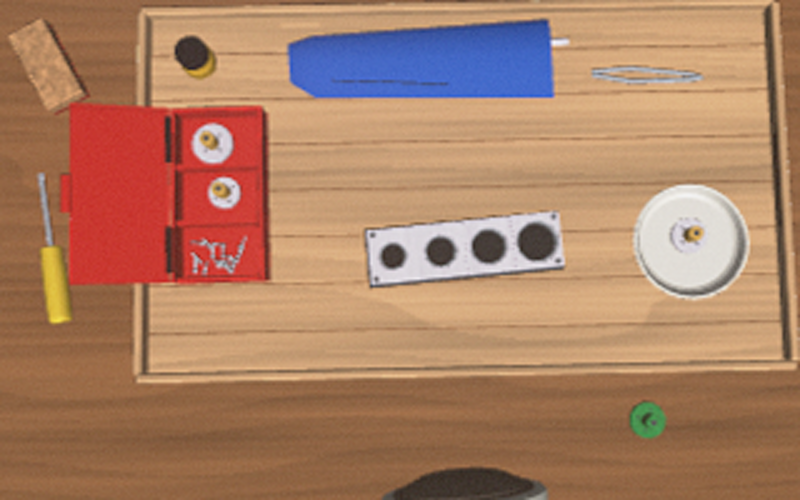

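View pics/side0.png

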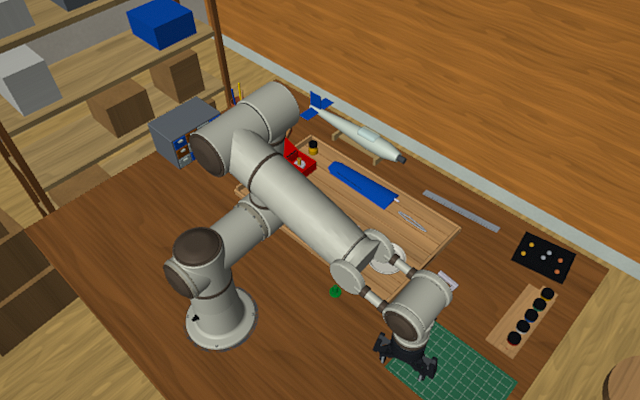

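The top view (crop ×2.5, offset 140,110) shows the dish at crop (690,240) with the brass-hubbed plate at (692,234). The gauge recesses run from (393,256), the smallest, to (537,241), the largest. The candidates are:
- The white dish plate (692,234).
- Two plates in the red box (210,142) and (222,190).
- A green look-alike (648,418).

The dish plate is the one meant. I'll confirm it close up with the wrist camera.

```bash
cat >> h.py <<'E'
def todp(s,delta): return R.from_quat(s["tcp_rot"]).inv().apply(delta)
E
python3 - <<'E'
from h import *
s=readout.observe(); p=optics.get_image("top")
f=lambda x,y:(140+x/2.5,110+y/2.5)
for n,c,z in [("dishplate",(692,234),.045),("dish",(690,240),.025),("m1",(393,256),.025),("m2",(441,251),.028),("m3",(488,246),.031),("m4",(537,241),.034)]:
    print(n,np.round(atz(p,f(*c),z),4))
w=optics.get_image("wrist"); print(np.round(w["T_tool_cam"],4).tolist(),np.round(w["intrinsics"],1).tolist())
print(s["tcp_rot"], R.from_quat(s["tcp_rot"]).as_matrix().round(3).tolist())
E
```

```text
dishplate [ 0.5088 -0.2495  0.045 ]
dish [ 0.5039 -0.2525  0.025 ]
m1 [0.4928 0.0785 0.025 ]
m2 [0.497  0.0252 0.028 ]
m3 [ 0.5013 -0.0269  0.031 ]
m4 [ 0.5055 -0.0809  0.034 ]
[[-0.0001, 0.9637, 0.2669, 0.0672], [1.0, 0.0002, -0.0004, 0.0004], [-0.0004, 0.2669, -0.9637, -0.1613], [0.0, 0.0, 0.0, 1.0]] [[298.6, 0.0, 320.9], [0.0, 298.6, 199.7], [0.0, 0.0, 1.0]]
[ 9.91446053e-01  1.30517142e-01 -5.59913487e-06 -6.60468740e-06] [[0.966, 0.259, -0.0], [0.259, -0.966, 0.0], [-0.0, -0.0, -1.0]]
```

jog_arm --pt "0.0423 -0.0202 0" --pt "0.0423 -0.0202 0" --pt "0.0423 -0.0202 0" --pt "0.0423 -0.0202 0" --pt "0.0423 -0.0202 0" --pt "0.0423 -0.0202 0" --pt "0.0423 -0.0202 0" --pt "0.0423 -0.0202 0" --pt "0.0423 -0.0202 0" --pt "0.0423 -0.0202 0" --turn '[0,0,0,0,0,0,0,0,0,0]' --fingers '[0.5,0.5,0.5,0.5,0.5,0.5,0.5,0.5,0.5,0.5]' --newtons 30

```text
time: 1.7
ee_pos: [0.5064, -0.2493, 0.2141]
tcp_rot: [0.991, 0.131, 0.0, 0.0]
force: [0.5, -1.5, 0.3]
width: 0.0429
grasp_force: 0.0
```

jog_arm --pt "0 0 0" --pt "0 0 0" --pt "0 0 0" --pt "0 0 0" --pt "0 0 0" --pt "0 0 0" --pt "0 0 0" --pt "0 0 0" --pt "0 0 0" --pt "0 0 0" --turn '[-0.139,-0.139,-0.139,-0.139,-0.139,-0.139,-0.139,-0.139,-0.139,-0.139]' --fingers '[0.5,0.5,0.5,0.5,0.5,0.5,0.5,0.5,0.5,0.5]'

```text
time: 2.7
ee_pos: [0.5051, -0.2508, 0.2139]
tcp_rot: [0.676, 0.737, 0.0, 0.0]
force: [0.3, -0.8, -0.3]
width: 0.0427
grasp_force: 0.0
```

```bash
python3 - <<'E'
from h import *
s=readout.observe(); print(s["ee_pos"],R.from_quat(s["tcp_rot"]).as_matrix().round(3).tolist(),s["width"],s["force"])
p=optics.get_image("wrist"); save("w1.png",p["img"])
for t in ["plate_p","dish","dish_in","plate_p_mid"]:
    for b in optics.recognise(p,t): print(t,np.round(np.array(b["box"])*[640,400,640,400],1),round(b["p"],2))
E
```

```text
[ 0.50511372 -0.25082574  0.21393611] [[-0.087, 0.996, 0.0], [0.996, 0.087, -0.0], [-0.0, 0.0, -1.0]] 0.04268531856892269 [ 0.34844289 -0.80820992 -0.29365568]
plate_p [309.6 156.8 339.5 192.8] 0.8
plate_p [135.3 101.2 176.  132. ] 0.61
dish [262.3 122.4 375.2 227.3] 0.89
dish_in [262.4 117.9 373.9 227.9] 0.96
plate_p_mid [305.8 159.4 338.8 196. ] 0.94
plate_p_mid [136.2  97.5 176.3 133.8] 0.6
```

View pics/w1.png

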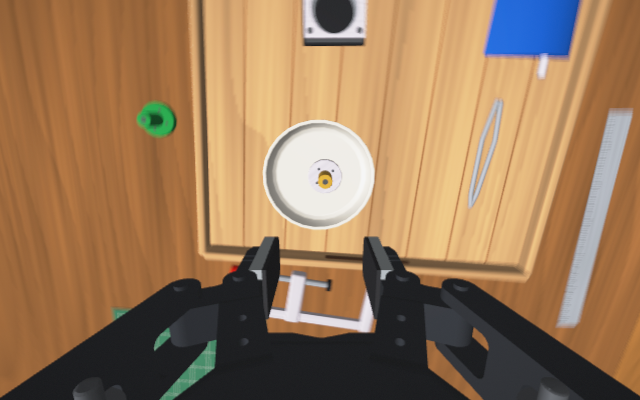

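The wrist view shows the dish centred at (319,174), with the white plate and brass hub at (325,178). The green look-alike is outside the tray at (155,118). I'll go lower for a second view.

jog_arm --pt "0 0 0.02" --pt "0 0 0.03" --pt "0 0 0.02" --pt "0 0 0" --pt "0 0 0" --turn '[0,0,0,0,0]' --fingers '[0.5,0.5,0.5,0.5,0.5]'

```text
time: 3.45
ee_pos: [0.5052, -0.2509, 0.1443]
tcp_rot: [0.678, 0.735, 0.0, 0.0]
force: [-0.3, 0.7, 1.1]
width: 0.0433
grasp_force: 0.0
```

```bash
python3 - <<'E'
from h import *
s=readout.observe(); print(s["ee_pos"])
p=optics.get_image("wrist"); save("w2.png",p["img"])
for t in ["plate_p","dish"]:
    for b in optics.recognise(p,t): print(t,np.round(np.array(b["box"])*[640,400,640,400],1),round(b["p"],2))
a=p["img"][120:280,220:420]; save("w2c.png",cv2.resize(a,(750,600),interpolation=cv2.INTER_CUBIC))
E
```

```text
[ 0.5052359  -0.25091652  0.14434689]
plate_p [304.6 167.5 344.3 211.4] 0.97
plate_p [ 89.6  97.9 144.8 139. ] 0.85
plate_p [246.6 117.9 387.1 254.4] 0.71
plate_p [524.7   1.7 640.   70.6] 0.21
dish [248.6 124.4 388.3 253. ] 0.61
```

View pics/w2c.png

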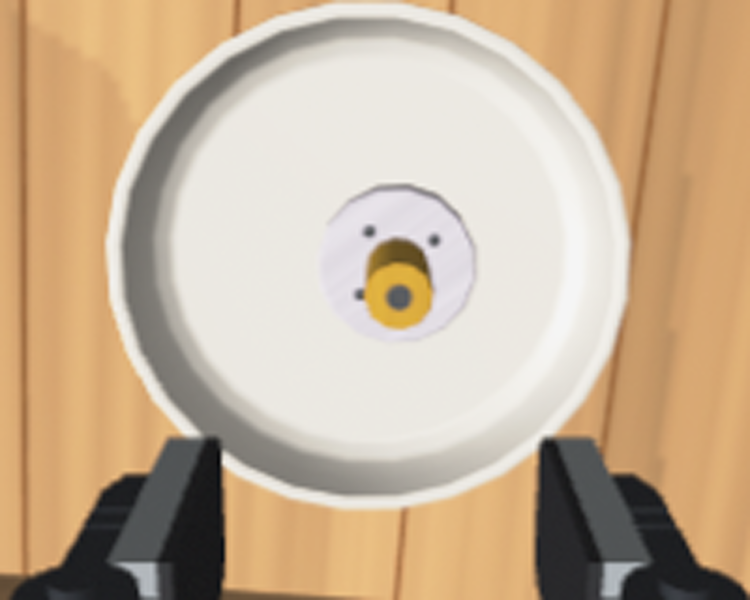

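The crop confirms the white aluminium plate with a brass hub, in the white dish. The hub top centre is at crop (399,296) and the plate face centre at (399,262).

```bash
python3 - <<'E'
from h import *
from scipy.optimize import least_squares
s=readout.observe(); p=optics.get_image("wrist"); t=optics.get_image("top")
hub=(326.4,198.9); pl=(326.4,189.8)
f=lambda v:np.r_[proj(p,np.r_[v[:2],v[2]],s)-hub,proj(p,np.r_[v[:2],v[2]-.028],s)-pl]
r_=least_squares(f,[.5,-.25,.05]); print(r_.x,r_.fun)
for z in (.045,.05,.055,.06): print(z,atz(p,hub,z,s).round(4),atz(t,(140+692/2.5,110+234/2.5),z).round(4))
# hub size check vs z
v=r_.x
for z in (.045,.055,.065):
  c=atz(p,hub,z,s); print(z,proj(p,c+[.008,0,0],s)-proj(p,c-[.008,0,0],s), "want 18.1;  rim", proj(p,np.r_[.505+.064,-.25,z-.021],s)-proj(p,np.r_[.505-.064,-.25,z-.021],s),"want 139")
  for D in (.035,.04): print(D,proj(p,c+[D/2,0,-.028],s)-proj(p,c-[D/2,0,.028],s),"want 41")
E
```

```text
[ 0.50949292 -0.24246078  0.09534949] [ 0.33465311 -0.02628703 -0.37577024  0.02951678]
0.045 [ 0.5114 -0.2563  0.045 ] [ 0.5088 -0.2495  0.045 ]
0.05 [ 0.5112 -0.2549  0.05  ] [ 0.5084 -0.2481  0.05  ]
0.055 [ 0.511  -0.2536  0.055 ] [ 0.5079 -0.2467  0.055 ]
0.06 [ 0.5108 -0.2522  0.06  ] [ 0.5075 -0.2453  0.06  ]
0.045 [17.51822102  1.35133273] want 18.1;  rim [131.33607882  10.25603344] want 139
0.035 [34.86302823  2.70980209] want 41
0.04 [39.84348413  3.09691849] want 41
0.055 [18.21372394  1.40498292] want 18.1;  rim [135.84614206  10.5822747 ] want 139
0.035 [36.11775343  2.80809303] want 41
0.04 [41.2774584   3.20925119] want 41
0.065 [18.96673534  1.46306924] want 18.1;  rim [140.67698023  10.92980868] want 139
0.035 [37.46616612  2.91378235] want 41
0.04 [42.81850448  3.33003922] want 41
```

jog_arm --pt "-0.0024 0.0048 0.02" --pt "0 0 0.02" --pt "0 0 0.02" --pt "0 0 0" --pt "0 0 0" --turn '[0,0,0,0,0]' --fingers '[0.5,0.5,0.5,0.5,0.5]'

```text
time: 4.2
ee_pos: [0.5103, -0.253, 0.0846]
tcp_rot: [0.678, 0.735, 0.0, 0.0]
force: [0.6, -0.4, 0.7]
width: 0.043
grasp_force: 0.0
```

```bash
python3 - <<'E'
from h import *
s=readout.observe(); print(s["ee_pos"],s["force"])
p=optics.get_image("wrist"); im=p["img"]
hsv=cv2.cvtColor(im,cv2.COLOR_RGB2HSV); m=((hsv[...,0]>18)&(hsv[...,0]<28)&(hsv[...,1]>150)&(hsv[...,2]>170)).astype(np.uint8)
n,l,st,c=cv2.connectedComponentsWithStats(m); 
for i in range(1,n):
    if st[i,4]>40: print(st[i],c[i].round(1))
a=im[150:340,210:430]; save("w3c.png",cv2.resize(a,None,fx=3,fy=3,interpolation=cv2.INTER_CUBIC))
for z in (.05,.055,.06): print(proj(p,np.r_[s["ee_pos"][:2],z],s))
E
```

```text
[ 0.51032756 -0.25296761  0.08458732] [ 0.58290723 -0.43429957  0.72713292]
[309 208  23  22 317] [319.7 218.6]
[321.26369084 217.34648531]
[321.27349834 219.74633159]
[321.2837856  222.26357207]
```

View pics/w3c.png

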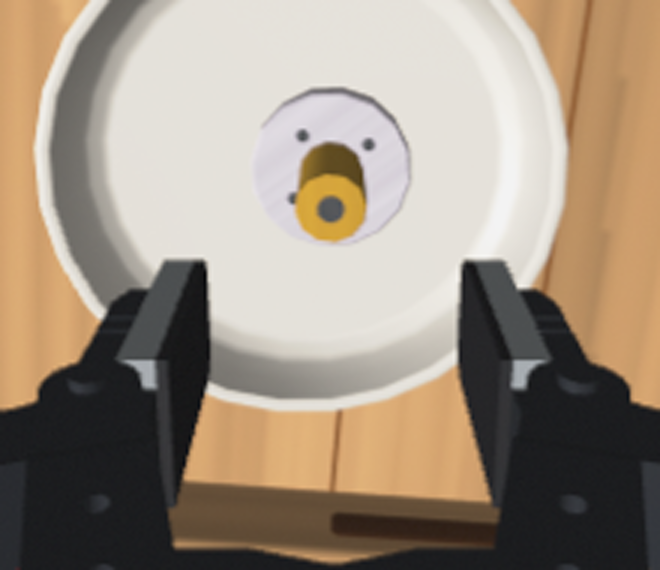

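```bash
python3 - <<'E'
from h import *
from scipy.optimize import least_squares
s=readout.observe(); p=optics.get_image("wrist")
s2=dict(s); s2["ee_pos"]=np.array([.50524,-.25092,.14435]); s1=dict(s); s1["ee_pos"]=np.array([.50511,-.25083,.21394]); s1["tcp_rot"]=[0.676,0.737,0,0]
hsv=cv2.cvtColor(p["img"],cv2.COLOR_RGB2HSV)
im1=cv2.cvtColor(cv2.imread("pics/w1.png"),cv2.COLOR_BGR2HSV);im2=cv2.cvtColor(cv2.imread("pics/w2.png"),cv2.COLOR_BGR2HSV)
cs=[]
for h in (im1,im2,hsv):
    m=((h[...,0]>18)&(h[...,0]<28)&(h[...,1]>150)&(h[...,2]>170)).astype(np.uint8)
    n,l,st,c=cv2.connectedComponentsWithStats(m); i=1+np.argmax(st[1:,4]); x,y,w,hh,_=st[i]; cs.append(np.array([x+w/2-.5,y+hh/2-.5])); print(st[i],c[i])
f=lambda v:np.concatenate([proj(p,v,a)-c for a,c in zip((s1,s2,s),cs)])
q=least_squares(f,[.5,-.25,.05]); print(q.x,q.fun.round(2))
print(todp(s,q.x-s["ee_pos"]))
E
```

```text
[318 175  14  13 117] [324.94871795 180.71794872]
[317 190  18  17 191] [325.69109948 197.95287958]
[308 207  23  22 317] [318.59936909 217.14195584]
[ 0.50893332 -0.24953161  0.06283798] [ 0.34  0.11  0.07 -0.06 -0.26 -0.02]
[ 0.00404465 -0.0016626   0.02252264]
```

jog_arm --pt "0.003 -0.0015 0.01" --pt "0 0 0.01" --pt "0 0 0.01" --pt "0 0 0.006" --pt "0 0 0" --pt "0 0 0" --turn '[0,0,0,0,0,0]' --fingers '[0.5,0.5,0.5,0.5,0.5,0.5]'

```text
time: 4.9
ee_pos: [0.5083, -0.25, 0.0477]
tcp_rot: [0.678, 0.735, -0.0, -0.0]
force: [0.0, -0.7, -0.4]
width: 0.0426
grasp_force: 0.0
```

```bash
python3 - <<'E'
from h import *
s=readout.observe(); print(s["ee_pos"],s["force"])
p=optics.get_image("wrist"); im=p["img"]
a=im[150:340,210:430]; save("w4c.png",cv2.resize(a,None,fx=3,fy=3,interpolation=cv2.INTER_CUBIC))
for z in (.045,.05,.055,.06): print(proj(p,np.r_[s["ee_pos"][:2],z],s))
E
```

```text
[ 0.50833805 -0.24995926  0.04773926] [ 0.03179784 -0.69891866 -0.3807346 ]
[321.33917498 234.88345062]
[321.34811634 238.20361732]
[321.35757588 241.71619623]
[321.36759998 245.43841267]
```

View pics/w4c.png

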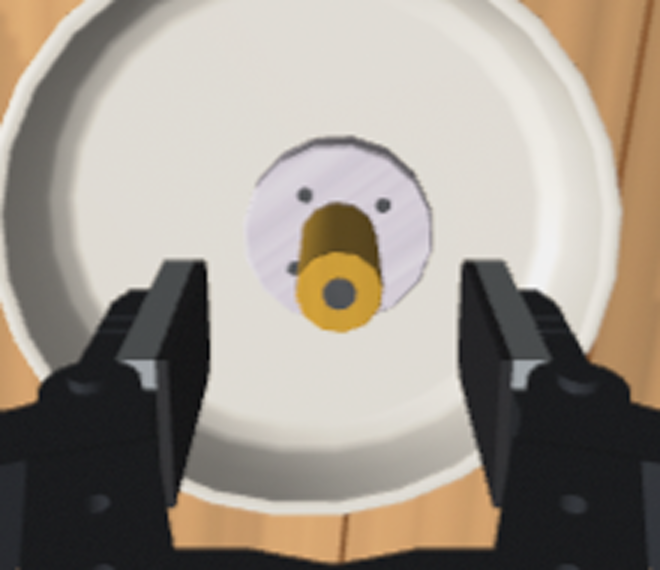

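Hub top is at crop (340,293), between the pad planes at x≈205 and x≈460, and the dish is undisturbed. I'll close gently and check the width.

jog_arm --pt "0 0 0" --pt "0 0 0" --pt "0 0 0" --pt "0 0 0" --pt "0 0 0" --pt "0 0 0" --turn '[0,0,0,0,0,0]' --fingers '[0.3,0.25,0.2,0.17,0.15,0.12]' --newtons 20

```text
time: 5.55
ee_pos: [0.5083, -0.2499, 0.0479]
tcp_rot: [0.678, 0.735, -0.0, 0.0]
force: [0.4, -0.1, 1.0]
width: 0.0097
grasp_force: 0.0
```

```bash
python3 - <<'E'
from h import *
s=readout.observe(); print(s["ee_pos"],s["force"],s["ft_torque"],s["width"],s["grasp_force"])
p=optics.get_image("wrist"); im=p["img"]
a=im[150:340,210:430]; save("w5c.png",cv2.resize(a,None,fx=3,fy=3,interpolation=cv2.INTER_CUBIC))
E
```

```text
[ 0.50833442 -0.24993899  0.04790736] [ 0.35623251 -0.06313619  1.02805021] [ 0.00543031 -0.0101501   0.01005529] 0.009748545308566014 0.0
```

View pics/w5c.png

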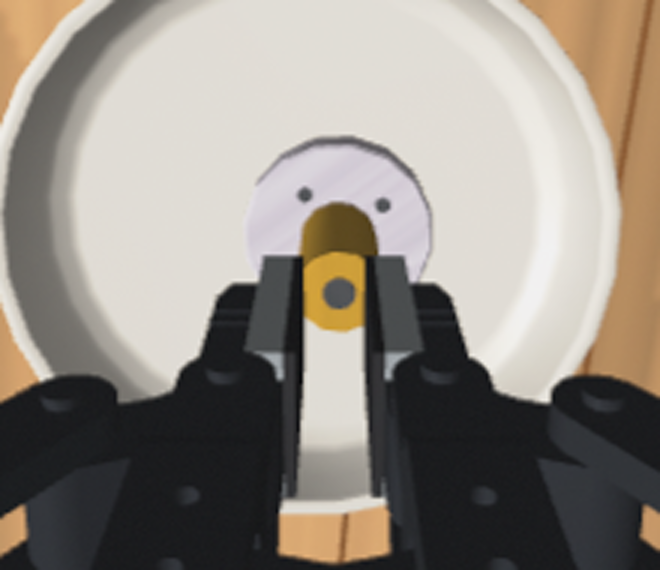

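The fingers closed to 9.7 mm without contact, so the pads are still above the hub. I'll reopen, shift a little toward the hub and go down 8 mm, watching the force.

jog_arm --pt "0 0 0" --pt "0 0 0" --pt "-0.0025 0 0" --pt "0 0 0.002" --pt "0 0 0.002" --pt "0 0 0.002" --pt "0 0 0.002" --pt "0 0 0" --turn '[0,0,0,0,0,0,0,0]' --fingers '[0.38,0.38,0.38,0.38,0.38,0.38,0.38,0.38]'

```text
time: 6.4
ee_pos: [0.5083, -0.2522, 0.0394]
tcp_rot: [0.678, 0.735, -0.0, -0.0]
force: [0.4, -0.1, -0.1]
width: 0.0321
grasp_force: 0.0
```

```bash
python3 - <<'E'
from h import *
s=readout.observe(); print(s["ee_pos"],s["force"],s["width"])
p=optics.get_image("wrist"); im=p["img"]
hsv=cv2.cvtColor(im,cv2.COLOR_RGB2HSV); m=((hsv[...,0]>18)&(hsv[...,0]<28)&(hsv[...,1]>150)&(hsv[...,2]>150)).astype(np.uint8)
n,l,st,c=cv2.connectedComponentsWithStats(m); i=1+np.argmax(st[1:,4]); print(st[i],c[i])
save("w6.png",im)
q=optics.get_image("side"); a=q["img"][220:300,340:440]; save("s6.png",cv2.resize(a,None,fx=6,fy=6,interpolation=cv2.INTER_CUBIC))
E
```

```text
[ 0.50825864 -0.252175    0.03940364] [ 0.43432195 -0.05819842 -0.13021909] 0.03214416651422713
[309 236  30  28 534] [323.05430712 249.24157303]
```

View pics/s6.png

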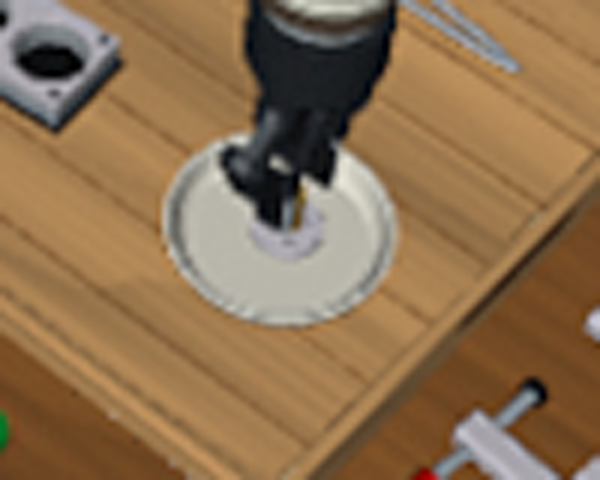

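The side view shows the fingers around the hub at crop (295,200), with the left fingertip at about (270,225). I'll check its height against the calibration.

```bash
python3 - <<'E'
from h import *
q=optics.get_image("side")
c=lambda P:((proj(q,np.array(P))-[340,220])*6).round(0)
for z in (.02,.03,.04,.05,.06): print(z,"fingerL",c([.508-.02,-.2522,z]),"fingerR",c([.508+.02,-.2522,z]),"axis",c([.508,-.2522,z]))
E
```

```text
0.02 fingerL [258. 256.] fingerR [303. 212.] axis [280. 234.]
0.03 fingerL [259. 245.] fingerR [304. 202.] axis [282. 223.]
0.04 fingerL [260. 235.] fingerR [306. 191.] axis [283. 213.]
0.05 fingerL [262. 224.] fingerR [308. 180.] axis [285. 202.]
0.06 fingerL [263. 213.] fingerR [309. 169.] axis [286. 191.]
```

jog_arm --pt "0 0 0.002" --pt "0 0 0.002" --pt "0 0 0.002" --pt "0 0 0.002" --pt "0 0 0.002" --pt "0 0 0" --turn '[0,0,0,0,0,0]' --fingers '[0.38,0.38,0.38,0.38,0.38,0.38]'

```text
time: 7.15
ee_pos: [0.5083, -0.2522, 0.0295]
tcp_rot: [0.678, 0.735, -0.0, -0.0]
force: [0.6, -0.2, 0.1]
width: 0.0322
grasp_force: 0.0
```

jog_arm --pt "0 0 0" --pt "0 0 0" --pt "0 0 0" --pt "0 0 0" --pt "0 0 0" --turn '[0,0,0,0,0]' --fingers '[0.25,0.2,0.15,0.12,0.12]'

```text
time: 7.65
ee_pos: [0.5087, -0.2525, 0.03]
tcp_rot: [0.678, 0.735, 0.0, 0.0]
force: [0.5, 0.3, 0.8]
width: 0.014
grasp_force: 19.5
```

```bash
python3 - <<'E'
from h import *
s=readout.observe(); print(s["ee_pos"],s["force"],s["width"],s["grasp_force"])
p=optics.get_image("wrist"); im=p["img"]
a=im[150:340,210:430]; save("w7c.png",cv2.resize(a,None,fx=3,fy=3,interpolation=cv2.INTER_CUBIC))
E
```

```text
[ 0.50870831 -0.25253253  0.03003778] [0.5133454  0.29792766 0.77056646] 0.014045972665890825 19.50683981180191
```

View pics/w7c.png

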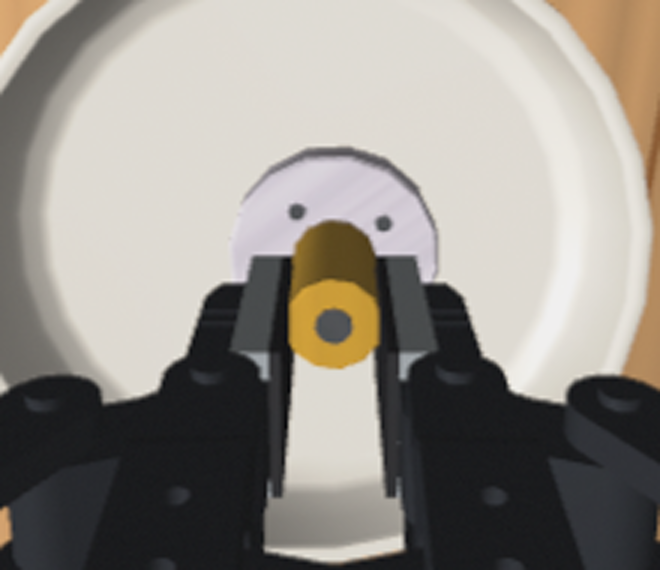

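The hub is held between the pads: hub top at crop (333,323), pads touching both sides at x≈290 and x≈376. I'll firm up the grip and lift a little.

jog_arm --pt "0 0 0" --pt "0 0 0" --pt "0 0 0" --pt "0 0 -0.003" --pt "0 0 -0.005" --pt "0 0 -0.008" --pt "0 0 0" --pt "0 0 0" --turn '[0,0,0,0,0,0,0,0]' --fingers '[0.1,0.1,0.1,0.1,0.1,0.1,0.1,0.1]' --newtons 35

```text
time: 8.5
ee_pos: [0.5088, -0.2526, 0.0464]
tcp_rot: [0.678, 0.735, 0.0, 0.0]
force: [-0.5, -0.1, -0.1]
width: 0.0132
grasp_force: 34.1
```

```bash
python3 - <<'E'
from h import *
s=readout.observe(); print(s["ee_pos"],s["force"],s["ft_torque"],s["width"],s["grasp_force"])
p=optics.get_image("wrist"); im=p["img"]; save("w8.png",im)
old=cv2.imread("pics/w7c.png")
def br(h):
    m=((h[...,0]>18)&(h[...,0]<28)&(h[...,1]>150)&(h[...,2]>150)).astype(np.uint8)
    n,l,st,c=cv2.connectedComponentsWithStats(m); i=1+np.argmax(st[1:,4]); return st[i],c[i].round(1)
print(br(cv2.cvtColor(im,cv2.COLOR_RGB2HSV)), br(cv2.cvtColor(old,cv2.COLOR_BGR2HSV)))
E
```

```text
[ 0.50878588 -0.252635    0.04639717] [-0.49526472 -0.08987987 -0.06873814] [ 0.02211225  0.04064115 -0.06693869] 0.01319145368839821 34.10372793674469
(array([307, 243,  28,  30, 572], dtype=int32), array([320.4, 257. ])) (array([ 290,  280,   88,   88, 5242], dtype=int32), array([332.8, 322.4]))
```

jog_arm --pt "0 0 -0.015" --pt "0 0 -0.025" --pt "0 0 -0.04" --pt "0 0 -0.04" --pt "0 0 -0.03" --pt "0 0 -0.01" --pt "0.02 0.002 0" --pt "0.035 0.0025 0" --pt "0.045 0.002 0" --pt "0.045 0.002 0" --turn '[0,0,0,0,0,0,0,0,0,0]' --fingers '[0.1,0.1,0.1,0.1,0.1,0.1,0.1,0.1,0.1,0.1]'

```text
time: 9.55
ee_pos: [0.5035, -0.1043, 0.2034]
tcp_rot: [0.678, 0.735, -0.0, -0.002]
force: [-0.4, 0.2, -0.4]
width: 0.0134
grasp_force: 34.2
```

jog_arm --pt "0.04 0.002 0" --pt "0.03 0 0" --pt "0.011 0 0" --pt "0 0 0" --pt "0 0 0" --pt "0 0 0" --turn '[0,0,0,0,0,0]' --fingers '[0.1,0.1,0.1,0.1,0.1,0.1]'

```text
time: 10.15
ee_pos: [0.5006, -0.0274, 0.2055]
tcp_rot: [0.678, 0.735, -0.0, -0.0]
force: [-0.5, 0.1, 0.1]
width: 0.0132
grasp_force: 34.2
```

```bash
cat >> h.py <<'E'
import json
def brass(im):
    h=cv2.cvtColor(im,cv2.COLOR_RGB2HSV)
    m=((h[...,0]>18)&(h[...,0]<28)&(h[...,1]>150)&(h[...,2]>150)).astype(np.uint8)
    n,l,st,c=cv2.connectedComponentsWithStats(m); i=1+np.argmax(st[1:,4]); return st[i],c[i].round(1)
def holes(im,rmax=200):
    g=cv2.cvtColor(im,cv2.COLOR_RGB2GRAY); m=(g<95).astype(np.uint8); out=[]
    cs,_=cv2.findContours(m,cv2.RETR_EXTERNAL,cv2.CHAIN_APPROX_NONE)
    for c in cs:
        a=cv2.contourArea(c)
        if a<200 or len(c)<20: continue
        e=cv2.fitEllipse(c); fill=a/(np.pi*e[1][0]*e[1][1]/4)
        if fill>.9 and e[1][0]/e[1][1]>.7: out.append([round(e[0][0],2),round(e[0][1],2),round(e[1][0],1),round(e[1][1],1)])
    return out
E
python3 - <<'E'
from h import *
s=readout.observe(); p=optics.get_image("wrist"); im=p["img"]; save("g1.png",im)
print(s["ee_pos"].tolist(),s["tcp_rot"],s["width"],brass(im)); print(holes(im))
for P in ([.4928,.0785,.025],[.497,.0252,.028],[.5013,-.0269,.031],[.5055,-.0809,.034]): print(proj(p,np.array(P),s))
E
```

```text
[0.5006463084953565, -0.027381836078241732, 0.20547291263128492] [ 6.78436830e-01  7.34658661e-01 -2.81135824e-04 -1.99869015e-04] 0.013183498346694255 (array([307, 227,  29,  46, 678], dtype=int32), array([319.8, 255. ]))
[[321.58, 177.88, 29.7, 30.9], [321.91, 129.96, 27.4, 28.5], [322.1, 78.51, 24.1, 25.7]]
[321.82951191  78.81521435]
[321.75697037 130.29718274]
[321.86051335 177.32390885]
[321.74412371 222.90159227]
```

View pics/g1.png

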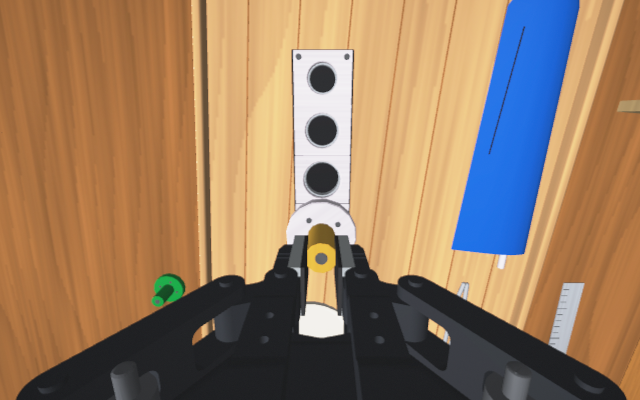

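The wrist view shows the held plate at (321,232), the hub top at (320,258), and recess 3 at (322,178), recess 2 at (322,130) and recess 1 at (322,79). Next I'll fit a small camera correction, the hub-in-hand offset and the gauge pose together.

```bash
cat > fit.py <<'E'
from h import *
from scipy.optimize import least_squares
w=optics.get_image("wrist"); K=np.array(w["intrinsics"]); T0=np.array(w["T_tool_cam"])
A0=2*np.arctan2(.7347,.6784)
def tp(pose,P,th=A0):  # world->tool
    d=np.asarray(P)-pose; ex=np.array([np.cos(th),np.sin(th),0]); ey=np.array([np.sin(th),-np.cos(th),0]); return np.array([ex@d,ey@d,-d[2]])
def cam(X,a):
    T=T0.copy(); T[:3,:3]=T[:3,:3]@R.from_euler("xy",a[:2]).as_matrix()
    c=T[:3,:3].T@(X-T[:3,3]); q=K@(c*[1,-1,-1]); return q[:2]/q[2],q[2]
f=K[0,0]
poses=dict(w1=[.50511,-.25083,.21394],w2=[.50524,-.25092,.14435],w3=[.51033,-.25297,.08459],w4=[.50834,-.24996,.04774],w6=[.50826,-.25218,.0394])
hub=dict(w1=(325.2,181.2),w2=(326.2,198.7),w3=(319.2,217.8),w4=(323.3,247.7),w6=(323.5,249.5)); hd=dict(w4=28.5,w6=30,w2=18.1)
pl=dict(w2=(326.4,189.8),w4=(323.3,226)); pd=dict(w2=41,w4=61.7)
g1=np.array([.50065,-.02738,.20547]); hol=[(322.1,78.51),(321.91,129.96),(321.58,177.88)]
def res(v):
    a=v[:2]; H=v[2:5]; hx,hy,hz=v[5:8]; gx,gy,yaw,z0=v[8:12]; r=[]
    for k,u in hub.items():
        q,d=cam(tp(poses[k],H),a); r+=list((q-u)/.7)
        if k in hd: r.append((f*.016/d-hd[k])/.5)
    for k,u in pl.items():
        q,d=cam(tp(poses[k],H-[0,0,.028]),a); r+=list((q-u)/.7); r.append((f*.04/d-pd[k])/.5)
    h=np.array([hx,hy,hz]); q,d=cam(h,a); r+=list((q-[320.4,257.2])/.5); q,d=cam(h+[0,0,.028],a); r.append((f*.04/d-68)/.7)
    t=tp([.5087,-.2525,.0300],H); r+=[(t[0]-hx)/.0007,(t[2]-hz)/.0007]
    for i,u in enumerate(hol):
        s=.0795-.053*i; P=[gx-s*np.sin(yaw),gy+s*np.cos(yaw),z0+.009+.003*i]; q,_=cam(tp(g1,P),a); r+=list((q-u)/.3)
    r+=list(a/.02); return np.array(r)
v=least_squares(res,[0,0,.509,-.251,.055,0,0,-.02,.499,0,.08,.01]).x
print("cam",v[:2],"H",v[2:5],"hand",v[5:8],"gauge",v[8:12]); print(res(v).round(1))
for i in range(4):
    s=.0795-.053*i; print("mouth",i+1,np.round([v[8]-s*np.sin(v[10]),v[9]+s*np.cos(v[10]),v[11]+.015+.003*i],4))
E
python3 fit.py
```

```text
cam [-0.01128278  0.00289172] H [ 0.50913871 -0.25444426  0.05572485] hand [-0.00210584 -0.00093311 -0.02587461] gauge [ 0.49850811 -0.00462329  0.07428646  0.01833274]
[ 0.3 -0.6  0.  -1.   0.6  1.5  1.2 -0.4 -2.   0.2  0.1 -0.4  0.3 -0.8
  0.4  1.4 -0.7  2.7 -0.3  0.  -0.1 -0.3  0.2  0.2  0.1 -0.  -0.2  0.1
  0.1 -0.  -0.6  0.1]
mouth 1 [0.4926 0.0747 0.0333]
mouth 2 [0.4965 0.0218 0.0363]
mouth 3 [ 0.5005 -0.0311  0.0393]
mouth 4 [ 0.5044 -0.0839  0.0423]
```

jog_arm --pt "0.02 0 0.02" --pt "0.025 0.001 0.03" --pt "0.01 0 0.03" --pt "0 0 0.02" --pt "0 0 0" --pt "0 0 0" --pt "0 0 0" --turn '[0,0,0,0,0,0,0]' --fingers '[0.1,0.1,0.1,0.1,0.1,0.1,0.1]'

```text
time: 10.95
ee_pos: [0.4987, 0.0278, 0.1076]
tcp_rot: [0.678, 0.735, 0.001, 0.001]
force: [0.2, -1.0, -0.2]
width: 0.0134
grasp_force: 34.2
```

```bash
python3 - <<'E'
from h import *
s=readout.observe(); p=optics.get_image("wrist"); im=p["img"]; save("g2.png",im)
print(s["ee_pos"].tolist(),s["tcp_rot"],brass(im)); print(holes(im))
E
```

```text
[0.4987220499909813, 0.027782690584304597, 0.1076393680809759] [0.67823531 0.73484313 0.000797   0.00134269] (array([307, 228,  29,  45, 645], dtype=int32), array([320.1, 256. ]))
[[318.92, 137.72, 32.7, 33.9]]
```

```bash
python3 - <<'E'
from h import *
s=readout.observe(); p=optics.get_image("wrist"); im=p["img"]
print(s["ee_pos"].tolist(),s["tcp_rot"],holes(im)); print(s["qvel"].round(4))
g=cv2.cvtColor(im,cv2.COLOR_RGB2GRAY); print(g[137,290:350].tolist()); print(g[100:180,319].tolist())
E
```

```text
[0.4987043146975972, 0.027853526932897468, 0.10765945665155435] [0.67819554 0.73487972 0.00082886 0.00138694] [[318.89, 137.79, 32.6, 33.8]]
[ 0.0022 -0.0014  0.0069  0.0006 -0.0016 -0.0012]
[230, 231, 230, 230, 231, 231, 231, 223, 171, 141, 177, 165, 102, 46, 43, 42, 44, 43, 42, 43, 43, 43, 44, 43, 42, 43, 43, 42, 42, 42, 43, 42, 43, 43, 42, 43, 42, 42, 43, 43, 42, 43, 42, 42, 42, 42, 131, 179, 192, 225, 236, 234, 233, 233, 232, 232, 232, 232, 232, 232]
[64, 41, 85, 218, 226, 228, 232, 232, 231, 229, 228, 228, 230, 232, 233, 233, 227, 199, 195, 193, 131, 63, 42, 43, 43, 43, 43, 42, 43, 43, 43, 42, 43, 42, 42, 42, 41, 42, 43, 42, 42, 43, 42, 43, 42, 42, 43, 42, 42, 43, 42, 42, 42, 42, 42, 71, 170, 194, 144, 170, 211, 226, 228, 229, 229, 229, 229, 231, 232, 233, 231, 230, 231, 166, 223, 230, 228, 228, 229, 230]
```

```bash
python3 - <<'E'
import re
t=open("fit.py").read()
t=t.replace("hol=[(322.1,78.51),(321.91,129.96),(321.58,177.88)]","""hol=[]
def rims(fn):
    g=cv2.imread(fn,0); m=(g<208).astype(np.uint8); m[190:]=0; out=[]
    for c in cv2.findContours(m,cv2.RETR_LIST,cv2.CHAIN_APPROX_NONE)[0]:
        a=cv2.contourArea(c)
        if a<400 or len(c)<30: continue
        e=cv2.fitEllipse(c)
        if a/(np.pi*e[1][0]*e[1][1]/4)>.9 and e[1][0]/e[1][1]>.8: out.append(np.r_[e[0],e[1]])
    return out
G1=rims("pics/g1.png"); G2=rims("pics/g2.png"); print(G1,G2)
G1=sorted([g for g in G1 if abs(g[0]-322)<5],key=lambda g:g[1]); hol=[g[:2] for g in G1][:2]
g2=np.array([.49871,.02782,.10765]); R2=R.from_quat([0.6782,0.73486,.00081,.00137]).as_matrix(); R1=R.from_quat([.67844,.73466,-.00028,-.0002]).as_matrix()""")
t=t.replace("z0+.009+.003*i]; q,_=cam(tp(g1,P),a); r+=list((q-u)/.3)","z0+.015+.003*i]; q,d=cam(R1.T@(P-g1),a); r+=list((q-u)/.3); r.append((f*(.031+.005*i)/d-G1[i][3])/.7)\n        if i==0: q,d=cam(R2.T@(P-g2),a); r+=list((q-G2[0][:2])/.3); r.append((f*.031/d-G2[0][3])/.7)")
open("fit.py","w").write(t)
E
python3 fit.py
```

```text
[array([320.81918335, 130.30987549,  32.285923  ,  33.59174728]), array([321.2437439 ,  77.20705414,  28.91073227,  32.08703613])] [array([317.94412231, 138.21391296,  40.13286591,  42.08780289]), array([319.0406189 , 137.03410339,  83.0447464 ,  92.92469788])]
cam [-0.0028723   0.00106835] H [ 0.50935514 -0.2525684   0.05585775] hand [-0.00055678 -0.00065563 -0.02603376] gauge [ 0.49746731 -0.00149362  0.06804963  0.02301483]
[ 0.   0.6 -0.1 -0.3  0.7  1.4  1.2 -0.3 -2.5  0.5  0.3 -1.2  0.6 -1.1
  1.3  1.5 -0.6  2.6  0.2  0.  -0.2  0.1  0.6  0.3  0.5 -1.  -2.6 -0.4
  1.3 -1.8  0.  -0.8  0.4 -0.1  0.1]
mouth 1 [0.4921 0.0778 0.038 ]
mouth 2 [0.4957 0.0249 0.041 ]
mouth 3 [ 0.4993 -0.0279  0.044 ]
mouth 4 [ 0.5029 -0.0808  0.047 ]
```

```bash
sed -i 's/r.append((f\*(.031+.005\*i)\/d-G1\[i\]\[3\])\/.7)/0/; s/; r.append((f\*.031\/d-G2\[0\]\[3\])\/.7)//; s/r+=list(a\/.02)/r+=list(a\/.02); r.append((z0-Z0)\/.0005)/' fit.py
sed -i '1a import sys; Z0=float(sys.argv[1])' fit.py
cat >> fit.py <<'E'
ex=np.array([np.cos(A0),np.sin(A0)]); ey=np.array([np.sin(A0),-np.cos(A0)])
for i in range(4):
    s=.0795-.053*i; print("TCP",i+1,np.round(np.array([v[8]-s*np.sin(v[10]),v[9]+s*np.cos(v[10])])-v[5]*ex-v[6]*ey,4))
E
for z in .012 .0145 .017; do python3 fit.py $z | grep -v mouth; done
```

```text
[array([320.81918335, 130.30987549,  32.285923  ,  33.59174728]), array([321.2437439 ,  77.20705414,  28.91073227,  32.08703613])] [array([317.94412231, 138.21391296,  40.13286591,  42.08780289]), array([319.0406189 , 137.03410339,  83.0447464 ,  92.92469788])]
cam [-0.01056118  0.00147097] H [ 0.50941312 -0.2542605   0.05574228] hand [-0.0019702  -0.00071813 -0.02589337] gauge [ 0.49751823 -0.00388743  0.06842711  0.01230388]
[ 0.1 -0.5 -0.1 -0.9  0.6  1.5  1.2 -0.3 -2.   0.2  0.2 -0.5  0.3 -1.
  0.5  1.4 -0.6  2.6 -0.2  0.  -0.1 -0.2  0.2  0.2  0.4  2.4 -0.3  0.2
  0.  -2.9 -0.5  0.1  0.6]
TCP 1 [0.4926 0.0774]
TCP 2 [0.4963 0.0246]
TCP 3 [ 0.4999 -0.0283]
TCP 4 [ 0.5035 -0.0812]
[array([320.81918335, 130.30987549,  32.285923  ,  33.59174728]), array([321.2437439 ,  77.20705414,  28.91073227,  32.08703613])] [array([317.94412231, 138.21391296,  40.13286591,  42.08780289]), array([319.0406189 , 137.03410339,  83.0447464 ,  92.92469788])]
cam [-0.00888102  0.00138504] H [ 0.50939906 -0.25388909  0.05576834] hand [-0.00165939 -0.00070561 -0.02592503] gauge [ 0.49750527 -0.00335074  0.
[... 272 characters left out ...]
 -0.081 ]
[array([320.81918335, 130.30987549,  32.285923  ,  33.59174728]), array([321.2437439 ,  77.20705414,  28.91073227,  32.08703613])] [array([317.94412231, 138.21391296,  40.13286591,  42.08780289]), array([319.0406189 , 137.03410339,  83.0447464 ,  92.92469788])]
cam [-0.00717715  0.00129778] H [ 0.50938492 -0.2535133   0.05579427] hand [-0.00134518 -0.00069287 -0.02595654] gauge [ 0.49749239 -0.00281499  0.06825302  0.01709356]
[ 0.1 -0.  -0.1 -0.6  0.6  1.4  1.2 -0.3 -2.3  0.3  0.3 -0.8  0.5 -1.
  0.8  1.4 -0.6  2.6 -0.   0.  -0.2 -0.1  0.4  0.2  0.5  0.9 -0.4  0.8
  0.  -2.  -0.4  0.1  0.2]
TCP 1 [0.4927 0.0779]
TCP 2 [0.4963 0.025 ]
TCP 3 [ 0.4999 -0.0279]
TCP 4 [ 0.5035 -0.0807]
```

jog_arm --pt "0.015 -0.0005 0" --pt "0.02 -0.001 0.01" --pt "0.0152 -0.0006 0.02" --pt "0 0 0.015" --pt "0 0 0.005" --pt "0 0 0" --pt "0 0 0" --pt "0 0 0" --turn '[0,0,0,0,0,0,0,0]' --fingers '[0.1,0.1,0.1,0.1,0.1,0.1,0.1,0.1]'

```text
time: 12.05
ee_pos: [0.492, 0.0783, 0.0569]
tcp_rot: [0.678, 0.735, 0.001, 0.001]
force: [-0.5, -0.1, -0.4]
width: 0.0134
grasp_force: 34.2
```

jog_arm --pt "-0.0006 0.0005 0.003" --pt "0 0 0.003" --pt "0 0 0.003" --pt "0 0 0.002" --pt "0 0 0.001" --pt "0 0 0" --turn '[0,0,0,0,0,0]' --fingers '[0.1,0.1,0.1,0.1,0.1,0.1]'

```text
time: 12.65
ee_pos: [0.4915, 0.0779, 0.0437]
tcp_rot: [0.678, 0.735, -0.0, -0.0]
force: [0.1, -0.0, -0.4]
width: 0.0134
grasp_force: 34.2
```

jog_arm --pt "0 0 0.001" --pt "0 0 0.001" --pt "0 0 0.0005" --pt "0 0 0" --turn '[0,0,0,0]' --fingers '[0.1,0.1,0.1,0.1]'

```text
time: 13.05
ee_pos: [0.4916, 0.0779, 0.0413]
tcp_rot: [0.678, 0.735, -0.0, -0.0]
force: [0.6, -0.5, 0.0]
width: 0.0133
grasp_force: 34.2
```

jog_arm --pt "0 0.0008 0.0005" --pt "0 0 0.0007" --pt "0 0 0" --turn '[0,0,0]' --fingers '[0.1,0.1,0.1]'

```text
time: 13.35
ee_pos: [0.4924, 0.078, 0.0401]
tcp_rot: [0.678, 0.735, -0.0, -0.0]
force: [-0.6, 0.3, -0.7]
width: 0.0136
grasp_force: 34.2
```

jog_arm --pt "0 0 0.0005" --pt "0 0 0.0005" --pt "0 0 0" --turn '[0,0,0]' --fingers '[0.1,0.1,0.1]'

```text
time: 13.65
ee_pos: [0.4926, 0.078, 0.04]
tcp_rot: [0.678, 0.735, -0.0, -0.0]
force: [-2.9, -0.6, 5.9]
width: 0.0133
grasp_force: 35.0
```

jog_arm --pt "0 0 0.0005" --pt "0 0 0.0005" --pt "0 0 0" --turn '[0,0,0]' --fingers '[0.1,0.1,0.1]'

```text
time: 13.95
ee_pos: [0.4926, 0.078, 0.0399]
tcp_rot: [0.678, 0.735, -0.0, -0.0]
force: [-6.3, 0.8, 15.1]
width: 0.0134
grasp_force: 35.7
```

Contact came at TCP z = 0.0400 and the plate stayed on top of recess 1, so it is too big for it. Next is recess 2.

jog_arm --pt "0 0 -0.002" --pt "0 0 -0.005" --pt "0 0 -0.006" --pt "-0.012 0 0" --pt "-0.02 -0.0003 0" --pt "-0.015 -0.0003 0" --pt "-0.0062 0 0" --pt "0 0 0" --pt "0 0 0" --turn '[0,0,0,0,0,0,0,0,0]' --fingers '[0.1,0.1,0.1,0.1,0.1,0.1,0.1,0.1,0.1]'

```text
time: 14.85
ee_pos: [0.496, 0.025, 0.0511]
tcp_rot: [0.678, 0.735, 0.0, -0.0]
force: [0.3, 0.9, -0.4]
width: 0.013
grasp_force: 34.2
```

```bash
python3 - <<'E'
from h import *
s=readout.observe(); p=optics.get_image("wrist"); im=p["img"]; save("g3.png",im)
print(s["ee_pos"].tolist(),s["force"],brass(im)); print(todp(s,np.array([.4963,.0249,.0440])-s["ee_pos"]))
E
python3 fit.py .015 | grep TCP
```

```text
[0.4960391255683421, 0.024967732049781647, 0.05107909381339907] [ 0.25153844  0.86096406 -0.44943735] (array([307, 243,  28,  30, 576], dtype=int32), array([320.4, 257. ]))
[-9.08343914e-05  2.56239052e-04  7.07900438e-03]
TCP 1 [0.4926 0.0777]
TCP 2 [0.4963 0.0248]
TCP 3 [ 0.4999 -0.028 ]
TCP 4 [ 0.5035 -0.0809]
```

jog_arm --pt "0 0.0002 0.002" --pt "0 0 0.002" --pt "0 0 0.0015" --pt "0 0 0.001" --pt "0 0 0.0005" --pt "0 0 0" --turn '[0,0,0,0,0,0]' --fingers '[0.1,0.1,0.1,0.1,0.1,0.1]'

```text
time: 15.55
ee_pos: [0.4963, 0.0249, 0.0441]
tcp_rot: [0.678, 0.735, -0.0, -0.0]
force: [-1.3, -0.6, -1.7]
width: 0.0131
grasp_force: 34.2
```

jog_arm --pt "0 0 0.0005" --pt "0 0 0.0003" --pt "0 0 0.0003" --pt "0 0 0" --turn '[0,0,0,0]' --fingers '[0.1,0.1,0.1,0.1]'

```text
time: 15.95
ee_pos: [0.4964, 0.0249, 0.0431]
tcp_rot: [0.678, 0.735, 0.0, 0.0]
force: [-0.3, 0.9, -0.8]
width: 0.0135
grasp_force: 34.2
```

jog_arm --pt "0 0 0.0003" --pt "0 0 0.0003" --pt "0 0 0" --turn '[0,0,0]' --fingers '[0.1,0.1,0.1]'

```text
time: 16.25
ee_pos: [0.4966, 0.0248, 0.043]
tcp_rot: [0.678, 0.735, 0.0, 0.0]
force: [-1.4, -0.9, 5.1]
width: 0.0134
grasp_force: 34.8
```

The plate stays on top of recess 2 as well, with contact at TCP z = 0.0430 and 5 N. On to recess 3.

jog_arm --pt "0 0 -0.002" --pt "0 0 -0.005" --pt "0 0 -0.005" --pt "-0.012 0 0" --pt "-0.02 -0.0005 0" --pt "-0.015 -0.0005 0" --pt "-0.0058 0 0" --pt "0 0 0" --pt "0 0 0" --turn '[0,0,0,0,0,0,0,0,0]' --fingers '[0.1,0.1,0.1,0.1,0.1,0.1,0.1,0.1,0.1]'

```text
time: 17.15
ee_pos: [0.4995, -0.0277, 0.0543]
tcp_rot: [0.678, 0.735, 0.0, -0.0]
force: [0.3, -0.1, 0.1]
width: 0.0134
grasp_force: 34.2
```

```bash
python3 - <<'E'
from h import *
s=readout.observe(); print(s["ee_pos"],s["force"]); print(todp(s,np.array([.4999,-.028,.0470])-s["ee_pos"]))
E
```

```text
[ 0.49945483 -0.02765203  0.05434702] [ 0.30409639 -0.14121153  0.09429869]
[-0.00038616  0.00041837  0.00734669]
```

jog_arm --pt "-0.0004 0.0004 0.002" --pt "0 0 0.002" --pt "0 0 0.0015" --pt "0 0 0.001" --pt "0 0 0.0005" --pt "0 0 0" --turn '[0,0,0,0,0,0]' --fingers '[0.1,0.1,0.1,0.1,0.1,0.1]'

```text
time: 17.75
ee_pos: [0.5, -0.0281, 0.0474]
tcp_rot: [0.678, 0.735, -0.0, -0.0]
force: [-0.3, -0.3, 0.3]
width: 0.0136
grasp_force: 34.2
```

jog_arm --pt "0 0 0.0005" --pt "0 0 0.0005" --pt "0 0 0.0005" --pt "0 0 0" --turn '[0,0,0,0]' --fingers '[0.1,0.1,0.1,0.1]'

```text
time: 18.15
ee_pos: [0.5001, -0.0282, 0.0461]
tcp_rot: [0.678, 0.735, 0.0, 0.0]
force: [0.7, 0.4, 0.1]
width: 0.0135
grasp_force: 34.2
```

jog_arm --pt "0 0 0.0004" --pt "0 0 0.0004" --pt "0 0 0" --turn '[0,0,0]' --fingers '[0.1,0.1,0.1]'

```text
time: 18.45
ee_pos: [0.5004, -0.0284, 0.0457]
tcp_rot: [0.678, 0.735, -0.0, 0.0]
force: [-0.7, 0.1, 4.8]
width: 0.0132
grasp_force: 34.7
```

```bash
python3 - <<'E'
from h import *
F=[];M=[]
for i in range(8):
    p=optics.get_image("side"); s=readout.observe(); F.append(s["force"]);M.append(s["ft_torque"])
print(s["ee_pos"],np.mean(F,0).round(2),np.std(F,0).round(2),np.mean(M,0).round(3),np.std(M,0).round(3))
E
```

```text
[ 0.50042173 -0.02845811  0.04563543] [-1.76 -1.43  5.47] [0.41 0.4  0.55] [-0.194  0.359  0.024] [0.036 0.04  0.036]
```

jog_arm --pt "-0.0003 0 0" --pt "-0.0003 0 0" --pt "0 0 0" --turn '[0,0,0]' --fingers '[0.1,0.1,0.1]'

```text
time: 19.15
ee_pos: [0.5005, -0.0288, 0.0455]
tcp_rot: [0.678, 0.735, 0.0, 0.0]
force: [-0.4, -0.6, 5.2]
width: 0.013
grasp_force: 34.8
```

jog_arm --pt "-0.0003 0 0" --pt "-0.0003 0 0" --pt "0 0 0" --turn '[0,0,0]' --fingers '[0.1,0.1,0.1]'

```text
time: 19.45
ee_pos: [0.5005, -0.0292, 0.0453]
tcp_rot: [0.678, 0.735, 0.0, 0.0]
force: [0.9, 0.9, 5.2]
width: 0.013
grasp_force: 34.7
```

jog_arm --pt "-0.0004 0 0" --pt "-0.0003 0 0" --pt "0 0 0" --turn '[0,0,0]' --fingers '[0.1,0.1,0.1]'

```text
time: 19.75
ee_pos: [0.5004, -0.0298, 0.0452]
tcp_rot: [0.678, 0.735, 0.0, 0.0]
force: [1.4, 2.9, 4.8]
width: 0.013
grasp_force: 34.6
```

```bash
python3 - <<'E'
from h import *
F=[];M=[]
for i in range(5):
    p=optics.get_image("side"); s=readout.observe(); F.append(s["force"]);M.append(s["ft_torque"])
print(s["ee_pos"],np.mean(F,0).round(2),np.mean(M,0).round(3))
E
```

```text
[ 0.50038146 -0.0299232   0.04522519] [1.66 2.79 3.51] [ 0.597 -0.266 -0.05 ]
```

jog_arm --pt "0.0004 0 0" --pt "0.0004 0 0" --pt "0 0 0.0004" --pt "0 0 0.0004" --pt "0 0 0" --turn '[0,0,0,0,0]' --fingers '[0.1,0.1,0.1,0.1,0.1]'

```text
time: 20.5
ee_pos: [0.5004, -0.0297, 0.0444]
tcp_rot: [0.678, 0.735, -0.0, 0.001]
force: [3.2, 0.0, 1.5]
width: 0.0133
grasp_force: 34.5
```

```bash
python3 - <<'E'
from h import *
F=[];M=[]
for i in range(5):
    p=optics.get_image("side"); s=readout.observe(); F.append(s["force"]);M.append(s["ft_torque"])
print(s["ee_pos"],np.mean(F,0).round(2),np.mean(M,0).round(3),s["tcp_rot"])
E
```

```text
[ 0.50031699 -0.02955716  0.04434767] [ 3.1  -0.45  1.38] [-0.013 -0.52   0.015] [ 6.77895102e-01  7.35158575e-01 -4.15323068e-05  3.14798783e-04]
```

It is entering, about 1.7 mm in with a low force. I'll relieve the side force and follow it down gently.

jog_arm --pt "0 0.0004 0" --pt "0 0.0002 0.0005" --pt "0 0 0.0005" --pt "0 0 0.0005" --pt "0 0 0" --turn '[0,0,0,0,0]' --fingers '[0.1,0.1,0.1,0.1,0.1]'

```text
time: 21.25
ee_pos: [0.5005, -0.0292, 0.0427]
tcp_rot: [0.678, 0.735, -0.0, -0.0]
force: [1.5, -0.7, 0.0]
width: 0.0132
grasp_force: 34.4
```

jog_arm --pt "0 0 0.0005" --pt "0 0 0.0005" --pt "0 0 0" --turn '[0,0,0]' --fingers '[0.1,0.1,0.1]'

```text
time: 21.55
ee_pos: [0.5005, -0.0292, 0.0417]
tcp_rot: [0.678, 0.735, -0.0, -0.0]
force: [1.9, -0.2, -0.0]
width: 0.013
grasp_force: 34.4
```

jog_arm --pt "0 0.0002 0.0005" --pt "0 0 0.0005" --pt "0 0 0.0003" --pt "0 0 0" --turn '[0,0,0,0]' --fingers '[0.1,0.1,0.1,0.1]'

```text
time: 21.95
ee_pos: [0.5007, -0.0291, 0.0404]
tcp_rot: [0.678, 0.735, -0.0, -0.0]
force: [1.2, -0.1, -1.0]
width: 0.0132
grasp_force: 34.4
```

jog_arm --pt "0 0 0.0003" --pt "0 0 0.0003" --pt "0 0 0" --turn '[0,0,0]' --fingers '[0.1,0.1,0.1]'

```text
time: 22.25
ee_pos: [0.5008, -0.0291, 0.0401]
tcp_rot: [0.678, 0.735, -0.0, -0.0]
force: [0.2, 0.1, 1.7]
width: 0.0132
grasp_force: 34.5
```

jog_arm --pt "0 0 0.0003" --pt "0 0 0" --turn '[0,0]' --fingers '[0.1,0.1]'

```text
time: 22.45
ee_pos: [0.501, -0.0292, 0.0399]
tcp_rot: [0.678, 0.735, -0.0, -0.0]
force: [-0.6, 0.2, 4.5]
width: 0.013
grasp_force: 34.7
```

Firm seat at TCP z = 0.0399, 6 mm below the step contact, so it is on the ledge. I'll relieve the load, release slowly and retreat.

jog_arm --pt "0 0 -0.0002" --pt "0 0 0" --pt "0 0 0" --pt "0 0 0" --pt "0 0 0" --pt "0 0 0" --pt "0 0 0" --turn '[0,0,0,0,0,0,0]' --fingers '[0.1,0.15,0.18,0.22,0.28,0.34,0.36]' --newtons 20

```text
time: 23.15
ee_pos: [0.5009, -0.0292, 0.0398]
tcp_rot: [0.678, 0.735, -0.0, -0.0]
force: [-0.4, -0.1, -0.1]
width: 0.0307
grasp_force: 0.0
```

jog_arm --pt "0 0 -0.003" --pt "0 0 -0.008" --pt "0 0 -0.015" --pt "0 0 -0.025" --pt "0 0 -0.035" --pt "0 0 -0.035" --pt "-0.02 0 -0.02" --pt "-0.02 0 0" --pt "0 0 0" --pt "0 0 0" --turn '[0,0,0,0,0,0,0,0,0,0]' --fingers '[0.36,0.36,0.36,0.36,0.36,0.36,0.36,0.36,0.36,0.36]'

```text
time: 24.15
ee_pos: [0.504, -0.0689, 0.181]
tcp_rot: [0.678, 0.735, 0.0, -0.0]
force: [-1.1, 0.7, -0.2]
width: 0.0309
grasp_force: 0.0
```

```bash
python3 - <<'E'
from h import *
s=readout.observe(); p=optics.get_image("wrist"); im=p["img"]; print(s["ee_pos"],brass(im))
a=im[30:230,200:440]; save("end.png",cv2.resize(a,None,fx=3,fy=3,interpolation=cv2.INTER_CUBIC))
E
```

```text
[ 0.5039789  -0.06886874  0.1810207 ] (array([314, 137,  16,  17, 176], dtype=int32), array([321.2, 145. ]))
```

View pics/end.png

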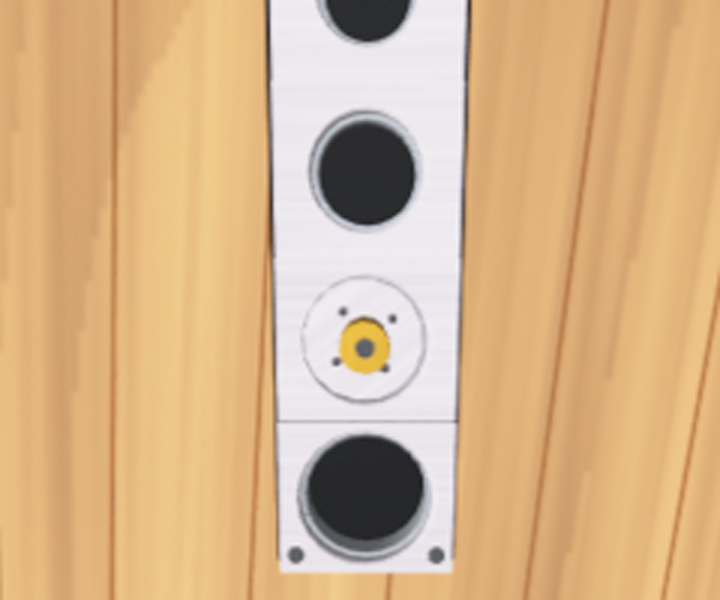

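The plate sits level in recess 3, with its face at (364,340) and hub at (364,347). The arm is clear.

```bash
python3 -c "
from bench import r
print(r.close_job())"
```

```text
the job is handed in; nothing more can be done
None
```

The plate from the dish is the 40 mm size: it stayed on top of recesses 1 and 2, went fully home on the ledge of recess 3, and was released there; the hardest touch I read was about 15 N, on recess 1. The job is handed in.

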